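Switch on the weighing station in order

ROBOT

A 6-joint arm with a two-finger parallel gripper is mounted at the origin on the work surface. World frame = base frame: x ahead of the robot, y to its left, z up, the work surface at z = 0. Lengths are in m, angles in rad, forces in N, time in s.
With the tool pointing down it reaches from about 0.275 to 0.825 m from the base axis. Payload 4.9 kg.
Tool frame: the origin (TCP) lies midway between the tips of the shut fingers; the grasp point (between the pads) lies 19 mm behind it (bot.grip_depth is the distance from the TCP to the grasp point, in m); z points along the fingers, y is the line along which they close (so a half turn about z gives the same grasp; the last joint's range is limited). The gripper opens to 85 mm and grips with 20 to 120 N. Pads are 22 mm wide; open, the fingers measure 114 mm over their backs; the gripper's body (76 mm by 85 mm) begins 54 mm behind the grasp point. The pads swing forward as they close: fully open they stand 13 mm farther back than shut.
Start: joints at [-1.404, 0.326, -0.193, 1.052, 0, 1.437], TCP at [0.163, -0.525, 0.231] pointing down, gripper open.
Joint ranges: [-2.65, 2.65], [-0.97, 1.79], [-1.3, 1.35], [-1.93, 2.1], [-1.47, 1.37], [-3.14, 3.14]. Speed limits (rad/s): [2.57, 2.57, 3.14, 3.14, 3.14, 3.14].

INTERFACE

Orientations are given as a unit quaternion [w, x, y, z].
In Python, from cell import bot gives the robot as it stands. Calls block until the motion is done:
- bot.move_pose(position, orientation): joint-space move of the TCP to a pose.
- bot.move_linear(position, speed=0.15, rotation=None, until_force=None): straight line of the TCP; rotation=None keeps the orientation; speed is the mean speed in m/s. With until_force (N) it stops when the force on the tool has changed by that much, and returns True; else False.
- bot.goto_joints(angles): joint-space move.
- bot.set_gripper(opening, grasp_force=None): opening from 0.0 (shut) to 1.0 (fully open); grasp_force is the grip in N (None keeps the last); returns when the fingers have stopped.
- bot.wait(seconds).
- bot.solve_ik(position, orientation): joint angles nearest the present ones, or None.
- bot.camera(name): name is "scene" or "top" or "wrist"; returns the picture (420x560x3 uint8, red, green, blue); there is no depth.
- bot.calibration(name): a dict with "mtx" (3x3 intrinsics, pixels), "extrinsics" (4x4, takes a point from world to camera coordinates); the wrist camera has in their place "hand_eye" (4x4, takes a point from camera to tool coordinates, whose origin is the TCP and whose axes are the flange's). Camera axes: x right, y down, z forward; pixel columns grow to the right and rows downward; lengths in m; the calibration is good to about 2 mm. A picture is of the moment at which its call begins: read the wrist's pose just before it. calibration takes no time and is no camera call.
A pose or a line that the arm cannot do raises bot.PlanningError and nothing moves.
- bot.close_job(): hands the job in; it is judged then, once.
Trained networks look in the newest picture that a camera, given by its name, has taken for a name from the list of things; names that differ only in an ending like _2 or _b are one class to them, and where a whole thing is asked for, a point or a joint stands for the part that bears it (a point fixed in the world has none). Each returns a list of dicts, best first, with "confidence" (0 to 1); they miss things now and then, are a little off and sometimes report something else, mostly with a low value. They report only what shows in the picture. A call takes as long as a camera call.
- bot.search_frame(camera, thing): "bbox" ([left, top, width, height] in pixels, round what is visible of it).
Readings, each from a call of its own:
- bot.read_clock(): time.
- bot.read_joint_positions(): joint angles.
- bot.read_joint_vel(): joint speeds.
- bot.read_joint_efforts(): joint torques, N m.
- bot.read_position(): TCP position.
- bot.read_tool_rot(): TCP orientation.
- bot.read_ft_force(): force on the tool from outside, world axes, zero at the start.
- bot.read_moment(): the same for the moment, N m.
- bot.read_gripper_width(): opening from 0.0 (shut) to 1.0 (fully open).
- bot.read_finger_force(): force on a finger pad.
Only numpy, scipy, OpenCV 4.12 (cv2) and the standard library are available. Lean on these libraries where they do the work, as an engineer would, in place of code of your own. Each camera call takes 0.05 s, during which the arm holds its last target. There are 200 camera calls.

TASK

Switch on the weighing station with light fingertip presses: first press the green key on the blue control box right down, then the blue key on the balance, then the yellow key on the timer; each stays down once pressed. Press slowly and gently, leave the red and black keys alone, and do not lift, push or knock over the cup, weight, jar or screwdriver.

Things in the scene. Friction and masses are not known exactly. Their poses are not given: they have to be found in the camera images.
- control_box: blue supply control box with steel sides, 150 (front to back, its x) x 190 (y) x 70 mm high, fixed; flat level deck on top 70 mm above the bench; carries a green and a red key 90 mm apart in its near half (30 mm in front of its centre, 45 mm to either side, either one on the left) and a black display behind them; origin at the centre of its underside, x away from its front, z up
- balance: white laboratory balance, 190 (x) x 170 (y) mm, fixed; level deck 55 mm above the bench, with the blue key somewhere along its near edge (65 mm in front of its centre, up to 40 mm to either side); at the back a round steel pan 90 mm across, centred 40 mm behind the balance's centre, pan top 70 mm above the bench; origin at the centre of its underside, x away from its front, z up
- timer: low grey timer, 140 (x) x 180 (y) mm, fixed; level deck 45 mm above the bench; carries a yellow and a black key 90 mm apart in its near half (25 mm in front of its centre, 45 mm to either side, either one on the left); origin at the centre of its underside, x away from its front, z up
- green_switch: housing of the green key: a flat black ring 40 mm across and 3 mm high, fixed on the control box; origin at the centre of its underside, on the deck; z up
- green_key_top (a point): centre of the top face of the green key, a round green plastic push key 28 mm across that stands 16 mm above the deck when up; this point goes down with the key
- green_key (a joint): how far the green key is pressed: 0 up, 0.008 m right down (top then 8 mm above the deck). A latching key without spring: it moves straight down against about 2.5 N of friction, stays where it is left, and meets a hard stop at 8 mm. Its soft top gives besides, about 1 mm for 2 N and at most 4 mm, and springs back: press slowly and stop soon after the push rises above the friction
- blue_switch: housing of the blue key: a flat black ring 40 mm across and 3 mm high, fixed on the balance; origin at the centre of its underside, on the deck; z up
- blue_key_top (a point): centre of the top face of the blue key, a round blue plastic push key 28 mm across that stands 16 mm above the deck when up; this point goes down with the key
- blue_key (a joint): how far the blue key is pressed: 0 up, 0.008 m right down (top then 8 mm above the deck). A latching key without spring: it moves straight down against about 2.5 N of friction, stays where it is left, and meets a hard stop at 8 mm. Its soft top gives besides, about 1 mm for 2 N and at most 4 mm, and springs back: press slowly and stop soon after the push rises above the friction
- yellow_switch: housing of the yellow key: a flat black ring 40 mm across and 3 mm high, fixed on the timer; origin at the centre of its underside, on the deck; z up
- yellow_key_top (a point): centre of the top face of the yellow key, a round yellow plastic push key 28 mm across that stands 16 mm above the deck when up; this point goes down with the key
- yellow_key (a joint): how far the yellow key is pressed: 0 up, 0.008 m right down (top then 8 mm above the deck). A latching key without spring: it moves straight down against about 2.5 N of friction, stays where it is left, and meets a hard stop at 8 mm. Its soft top gives besides, about 1 mm for 2 N and at most 4 mm, and springs back: press slowly and stop soon after the push rises above the friction
- red_switch: housing of the red key: a flat black ring 40 mm across and 3 mm high, fixed on the control box, to be left alone; origin at the centre of its underside, on the deck; z up
- red_key_top (a point): centre of the top face of the red key, a round red plastic push key 28 mm across that stands 16 mm above the deck when up; this point goes down with the key
- red_key (a joint): how far the red key is pressed: 0 up, 0.008 m right down (top then 8 mm above the deck). A latching key without spring: it moves straight down against about 2.5 N of friction, stays where it is left, and meets a hard stop at 8 mm. Its soft top gives besides, about 1 mm for 2 N and at most 4 mm, and springs back: press slowly and stop soon after the push rises above the friction
- black_switch: housing of the black key: a flat black ring 40 mm across and 3 mm high, fixed on the timer, to be left alone; origin at the centre of its underside, on the deck; z up
- black_key_top (a point): centre of the top face of the black key, a round black plastic push key 28 mm across that stands 16 mm above the deck when up; this point goes down with the key
- black_key (a joint): how far the black key is pressed: 0 up, 0.008 m right down (top then 8 mm above the deck). A latching key without spring: it moves straight down against about 2.5 N of friction, stays where it is left, and meets a hard stop at 8 mm. Its soft top gives besides, about 1 mm for 2 N and at most 4 mm, and springs back: press slowly and stop soon after the push rises above the friction
- cup: loose open aluminium cup on the balance pan, 56 mm across the rim, 45 mm high, about 120 g; origin at the centre of its underside, z up
- weight: loose steel knobbed weight standing on the back half of the timer's deck, 32 mm across, 40 mm high, about 200 g; origin at the centre of its underside, z up
- jar: loose amber jar on the bench beyond the instruments, 60 mm across, 85 mm high; origin at the centre of its underside, z up
- driver: loose screwdriver lying on the bench beyond the instruments, about 200 mm long; origin at its middle on the bench, along its x

How it is judged:
By the outcome, as a careful person would: the job done as asked, in the order asked, and still so for the second after the job is handed in, with the robot touching nothing.
It also fails if it takes over 54 s, if anything falls off the work surface, if the arm or the gripper's body presses on something with over 40 N, if the wrist force passes 120 N, or if a joint passes its speed limit or range.

## Working session

There is one attempt and no reset: what is moved stays moved. The work goes in short steps, each a Python script; the robot and the scene stay as the last script left them, time stands still between calls to the robot, and variables do not carry over. Pictures are saved under pics/ and viewed, at most 10 in all, crops included, and the job is handed in when it is done.

```bash
mkdir -p pics
python3 - <<'E'
from cell import bot
import cv2,numpy as np
ims=[]
for c in("scene","top"):
    im=bot.camera(c); ims.append(im)
    for t in("control_box","balance","timer","green_key","blue_key","yellow_key","red_key","black_key","green_switch","blue_switch","yellow_switch","cup","weight","jar"):
        r=bot.search_frame(c,t)
        print(c,t,[(np.round(x["bbox"],1).tolist(),round(x["confidence"],2)) for x in r[:2]])
    K=bot.calibration(c); print(np.round(K["mtx"],1).tolist(),np.round(K["extrinsics"],3).tolist())
    cv2.imwrite(f"pics/{c}.png",im[...,::-1])
print(bot.read_clock(),bot.read_tool_rot(),bot.calibration("wrist"))
E
```

```text
scene control_box [([343.2, 156.2, 101.5, 69.8], 0.68), ([169.0, 190.2, 22.7, 29.8], 0.51)]
scene balance [([130.6, 182.0, 97.1, 77.0], 0.9), ([238.4, 263.2, 13.8, 76.2], 0.58)]
scene timer [([258.9, 192.7, 83.0, 54.6], 0.87)]
scene green_key [([370.4, 169.7, 11.3, 7.2], 0.58), ([395.4, 162.0, 7.0, 6.3], 0.53)]
scene blue_key [([276.9, 211.0, 13.8, 16.6], 0.64)]
scene yellow_key [([309.3, 195.8, 12.7, 10.2], 0.64)]
scene red_key [([305.7, 195.0, 15.3, 12.0], 0.63), ([393.4, 156.6, 14.5, 8.7], 0.53)]
scene black_key []
scene green_switch [([367.4, 168.5, 15.2, 13.2], 0.49)]
scene blue_switch [([157.7, 186.9, 14.1, 10.6], 0.6), ([271.5, 197.4, 10.4, 9.9], 0.35)]
scene yellow_switch [([305.7, 193.9, 18.7, 16.5], 0.56), ([132.0, 181.7, 92.1, 80.3], 0.38)]
scene cup [([167.4, 189.2, 24.9, 30.3], 0.85), ([159.6, 184.8, 11.3, 13.1], 0.32)]
scene weight [([276.8, 212.4, 16.1, 15.1], 0.74), ([166.5, 189.2, 26.7, 28.9], 0.24)]
scene jar []
[[422.4, 0.0, 287.9], [0.0, 422.4, 209.4], [0.0, 0.0, 1.0]] [[0.229, 0.973, 0.01, -0.124], [0.595, -0.132, -0.793, -0.289], [-0.771, 0.188, -0.609, 1.448], 
[... 898 characters left out ...]
0.008, -1.0, -0.003, 0.013], [-0.997, -0.008, -0.074, 0.599], [0.074, 0.003, -0.997, 0.86], [0.0, 0.0, 0.0, 1.0]]
1.5 [ 6.92263831e-07  9.88712781e-01  1.49823351e-01 -3.52247248e-06] {'mtx': array([[330.34299752,   0.        , 281.25536038],
       [  0.        , 330.34299752, 215.65070207],
       [  0.        ,   0.        ,   1.        ]]), 'hand_eye': array([[ 4.92603381e-04, -9.59921132e-01, -2.80269829e-01,
         7.18269792e-02],
       [ 9.99999541e-01,  7.03264112e-04, -6.51068753e-04,
        -4.60006477e-04],
       [ 8.22078367e-04, -2.80269380e-01,  9.59921038e-01,
        -1.42084220e-01],
       [ 0.00000000e+00,  0.00000000e+00,  0.00000000e+00,
         1.00000000e+00]])}
```

View pics/top.png

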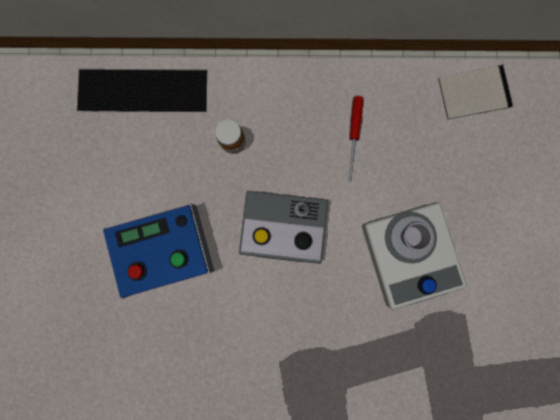

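View pics/scene.png

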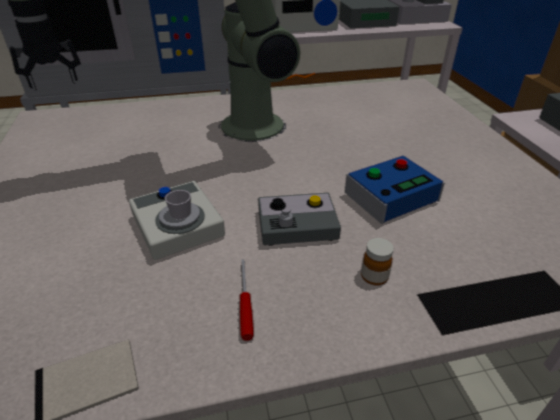

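The top view shows green at (178,259), red (136,271), yellow (262,236), black (304,241) and blue (429,285). The scene view agrees, with the cup on the pan and the weight behind the black key. I'll segment the keys by colour, then hover over green and refine its position with the wrist camera.

```bash
cat > h.py <<'E'
from cell import bot
import cv2,numpy as np
from scipy.spatial.transform import Rotation as R
Q=[0,1,0,0]
HUE={"green":(45,80),"blue":(105,130),"yellow":(20,35)}
Z={"green":.086,"blue":.071,"yellow":.061}
def ray(cam,uv,z,pose=None):
    c=bot.calibration(cam)
    if cam=="wrist":
        p,q=pose; T=np.eye(4); T[:3,:3]=R.from_quat(np.roll(q,-1)).as_matrix(); T[:3,3]=p; T=T@c["hand_eye"]
    else: T=np.linalg.inv(c["extrinsics"])
    d=T[:3,:3]@np.linalg.solve(c["mtx"],[*uv,1]); o=T[:3,3]
    return (o+d*(z-o[2])/d[2])[:2]
def blob(im,k,near,rad):
    h=cv2.cvtColor(im,cv2.COLOR_RGB2HSV)
    m=cv2.inRange(h,(HUE[k][0],130,50),(HUE[k][1],255,255))
    mm=np.zeros_like(m); cv2.circle(mm,tuple(int(v) for v in near),rad,255,-1)
    n,l,s,c=cv2.connectedComponentsWithStats(m&mm)
    i=1+np.argmax(s[1:,4]); return c[i],s[i]
def wrist(k):
    pose=bot.read_position(),bot.read_tool_rot(); im=bot.camera("wrist")
    c=bot.calibration("wrist")
    r=bot.search_frame("wrist",k+"_key"); print([(np.round(x["bbox"]).tolist(),round(x["confidence"],2)) for x in r[:3]])
    cv2.imwrite(f"pics/w_{k}.png",im[...,::-1])
    return im,pose
E
python3 - <<'E'
from h import *
im=cv2.cvtColor(cv2.imread("pics/top.png"),cv2.COLOR_BGR2RGB)
P={}
for k,n in(("green",(178,259)),("blue",(429,285)),("yellow",(262,236))):
    c,s=blob(im,k,n,12); P[k]=ray("top",c,Z[k]); print(k,c,s,P[k])
bot.set_gripper(0.0)
g=P["green"]; bot.move_pose([*g,.19],Q)
bot.wait(.3); im,pose=wrist("green"); print(pose,bot.read_clock(),bot.read_ft_force())
np.savez("P.npz",**P)
E
```

```text
green [176.76363636 259.02424242] [170 252  15  15 165] [0.48526964 0.23472838]
blue [428.5        285.45783133] [422 279  14  14 166] [ 0.43439016 -0.28374318]
yellow [260.83950617 235.61111111] [254 229  15  14 162] [0.53440561 0.0649157 ]
[([263.0, 193.0, 34.0, 38.0], 0.92)]
(array([0.48536104, 0.23456054, 0.18999541]), array([ 1.05291424e-05,  9.99999986e-01, -1.69258771e-04,  2.10246313e-06])) 6.2083 [ 0.05373443 -0.79221585  0.44738099]
```

View pics/w_green.png

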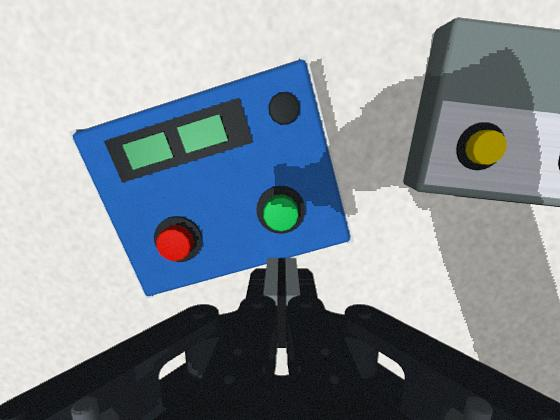

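In the wrist view, green is at about (281,213) and the shut fingertips are just below it. Next I'll refine the position and press.

```bash
cat >> h.py <<'E'
def press(k,xy):
    top=Z[k]; bot.move_linear([*xy,top+.010],speed=.08); bot.wait(.3)
    f0=bot.read_ft_force()[2]
    hit=bot.move_linear([*xy,top-.0115],speed=.008,until_force=4.2)
    p=bot.read_position(); print(k,"hit",hit,"depth mm",1e3*(top-p[2]),"f",bot.read_ft_force()[2]-f0,bot.read_clock())
    return p
E
python3 - <<'E'
from h import *
P=dict(np.load("P.npz"))
im=cv2.cvtColor(cv2.imread("pics/w_green.png"),cv2.COLOR_BGR2RGB)
pose=bot.read_position(),bot.read_tool_rot()
c,s=blob(im,"green",(281,210),30); xy=ray("wrist",c,.086,pose); print(c,s,xy,P["green"])
if np.linalg.norm(xy-P["green"])<.006: press("green",(xy+P["green"])/2)
E
```

```text
[280.25121242 212.50339476] [ 263  194   36   37 1031] [0.48761509 0.23619343] [0.48526964 0.23472838]
green hit True depth mm 10.175132966034894 f 3.6143185553384245 10.075
```

Run:
```python
from h import *
P=dict(np.load("P.npz"))
p=bot.read_position(); bot.move_linear([p[0],p[1],.19],speed=.1)
im,_=wrist("green"); cv2.imwrite("pics/w_green2.png",im[...,::-1])
bot.move_pose([*P["blue"],.18],Q); bot.wait(.3)
im,pose=wrist("blue")
u=None
c,s=blob(im,"blue",(281,210),45); xy=ray("wrist",c,Z["blue"],pose); print(c,s,xy,P["blue"],bot.read_clock())
a,b=cv2.imread("pics/w_green2.png"),cv2.imread("pics/w_blue.png")
cv2.imwrite("pics/ab.png",cv2.resize(np.hstack([a,b]),(800,300)))
np.save("bxy.npy",xy)
```

```text
[]
[([263.0, 193.0, 38.0, 36.0], 0.97), ([166.0, 9.0, 101.0, 106.0], 0.56)]
[281.42157842 210.88311688] [ 264  193   36   37 1001] [ 0.43663094 -0.28304468] [ 0.43439016 -0.28374318] 16.1917
```

View pics/ab.png

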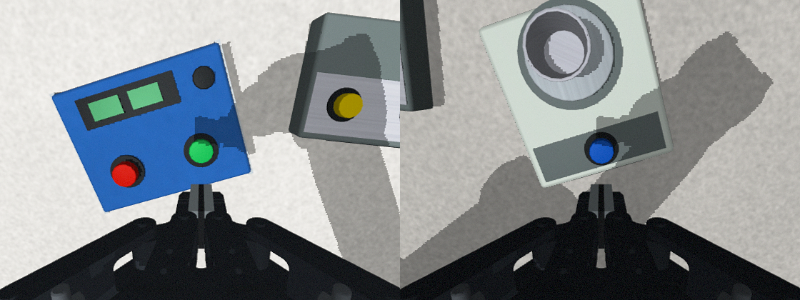

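Green is visibly lower and centred in its ring. Blue is centred at (281,211) in its own frame, with the cup well clear. I'll press blue, then hover over yellow and press it if the two position estimates agree.

Run:
```python
from h import *
P=dict(np.load("P.npz")); xy=(np.load("bxy.npy")+P["blue"])/2
p=press("blue",xy)
ok=8.8<1e3*(Z["blue"]-p[2])
bot.move_linear([p[0],p[1],.18],speed=.1)
wrist("blue")
if ok:
    bot.move_pose([*P["yellow"],.17],Q); bot.wait(.3)
    im,pose=wrist("yellow")
    c,s=blob(im,"yellow",(281,210),45); xy=ray("wrist",c,Z["yellow"],pose); print(c,s,xy,P["yellow"])
    if np.linalg.norm(xy-P["yellow"])<.006:
        p=press("yellow",(xy+P["yellow"])/2)
        bot.move_linear([p[0],p[1],.19],speed=.1); wrist("yellow")
        t=bot.camera("top"); cv2.imwrite("pics/top2.png",t[...,::-1])
print(bot.read_clock())
a=[cv2.imread(f"pics/{n}.png") for n in("w_blue","w_yellow")]
cv2.imwrite("pics/ab2.png",cv2.resize(np.hstack(a),(800,300)))
```

```text
blue hit True depth mm 10.18002740018227 f 4.014361256341073 20.125
[([266.0, 194.0, 32.0, 30.0], 0.58)]
[([263.0, 192.0, 35.0, 39.0], 0.74)]
[279.08910891 210.99207921] [ 262  193   35   37 1010] [0.53661773 0.06656683] [0.53440561 0.0649157 ]
yellow hit True depth mm 10.197482375564782 f 4.388053918041372 27.2583
[([267.0, 188.0, 33.0, 33.0], 0.76)]
28.95
```

View pics/ab2.png

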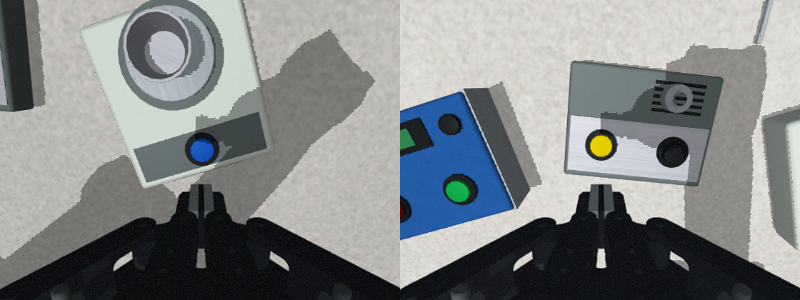

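All three keys went down to the stop, about 10.2 mm of travel including the soft top. The cup and weight have not moved and the arm is clear.

```bash
python3 -c "
from cell import bot
print(bot.close_job())"
```

```text
the job is handed in; nothing more can be done
None
```

I pressed green, then blue, then yellow gently down to their stops, touched nothing else, and handed the job in at about 29 s on the robot's clock.

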